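# Dock a headspace vial and dose four clicks of gas, holding the lever

## Robot

A 6-joint arm with a two-finger parallel gripper is mounted at the origin on the work surface. World frame = base frame: x ahead of the robot, y to its left, z up, the work surface at z = 0. Lengths are in m, angles in rad, forces in N, time in s.
With the tool pointing down it reaches from about 0.35 to 0.775 m from the base axis. Payload 5.5 kg.
Tool frame: the origin (TCP) lies at the very end of the fingers, on their centre line; the grasp point (between the pads) lies 19 mm behind it; y points along the fingers, z is the direction in which the jaws open and shut, and the axes are right-handed (so a half turn about y gives the same grasp; the last joint's range is limited). The gripper opens to 85 mm and grips with 20 to 120 N. Pads are 22 mm wide; open, the fingers measure 114 mm over their backs; the gripper's body (76 mm by 85 mm) begins 54 mm behind the grasp point. The pads swing forward as they close: fully open they stand 13 mm farther back than shut.
Start: joints at [-1.279, 0.313, 0.046, 1.304, 0, 1.431], TCP at [0.241, -0.522, 0.231] pointing down, gripper open.
Joint ranges: [-2.76, 2.76], [-0.86, 1.69], [-1.03, 1.26], [-2.2, 2.34], [-1.47, 1.5], [-3.14, 3.14]. Speed limits (rad/s): [2.57, 2.57, 3.14, 3.14, 3.14, 3.14].

## Interface

Orientations are given as a unit quaternion [w, x, y, z].
In Python, from workcell import env gives the robot as it stands.
- The arm moves only by the shell command python3 -m inch 'ROWS' [OPENING] [FORCE]. ROWS is JSON, a list that holds one entry, the list of rows, each a list of 4 numbers: the shift along the tool's x, y, z in mm, then the turn about the tool's y in degrees. In form: [[[tx, ty, tz, spin], ...]]. A call has 1 to 10 rows; each row is the pose to reach, as a shift and turn from the pose commanded when the call began, along the tool's axes at that moment; what a row does not reach only later rows make up. A row lasts 1/10 s, in which the tool goes at most 50 mm and 8.59 degrees, less where a joint would pass 70% of its speed; a pose out of reach is approached as far as the arm can. A call with a gripper value outside its range is refused whole. OPENING is the finger opening in mm, from 0 to 85.4, set as the call begins (- or left out, the last holds). The fingers move at their own pace and stop on an object; FORCE is the grip in N (left out, the last holds). Time passes only in rows, so rows that repeat a pose let the fingers close. It gives the time, the measured TCP pose, the force and the opening at its end, in the units of the state.
- env.get_state(): the state, without advancing time (a new reading comes with each control period).
- env.read_camera(name): name is "scene" or "top"; returns the picture (420x560x3 uint8, blue, green, red); there is no depth.
- env.camera_model(name): a dict with "fx", "fy", "cx", "cy" (pixels), "R" (3x3) and "t" (3): a world point X has camera coordinates R X + t. Camera axes: x right, y down, z forward; pixel columns grow to the right and rows downward; lengths in m; the calibration is good to about 2 mm. A picture is of the moment at which its call begins. camera_model takes no time and is no camera call.
- env.hand_in(): hands the job in, once; it reports no verdict.
The state is a dict: "clock": time; "joint_pos": joint angles; "qvel": joint speeds; "tau": joint torques, N m; "tcp_pos": TCP position; "orientation": TCP orientation; "wrist_force": force on the tool from outside, world axes, zero at the start; "ft_torque": the same for the moment, N m; "finger_gap": finger opening in m.
Only numpy, scipy, OpenCV 4.12 (cv2) and the standard library are available. Lean on these libraries where they do the work, as an engineer would, in place of code of your own. Each camera call takes 0.05 s, during which the arm holds its last target.

## Task

A headspace vial lies in the sliding cradle of the gas-dosing stand. Slide the cradle by its knob along the guide rods until the knob is level with the pointer of the depth rider beside it, which brings the needle through the vial's septum to the right depth; then press the dosing lever down exactly four clicks from where it stands (each can be felt) and keep it held down at the fourth, because the gas would push it back: the program finishes while it still holds the lever there. Leave the rider as it is set and do not disturb anything else on the bench.

Things in the scene. Friction and masses are not known exactly. Their poses are not given: they have to be found in the camera images.
- stand: Gas-dosing stand fixed to the bench: aluminium base plate 150 (x) x 560 (y) mm, its top 14 mm above the bench. Origin on the bench near its middle. Its y axis runs along guide rods, needle and syringe, from the vial cradle (-y end) to the dosing lever (+y end); x points across, away from the robot; z up. Turned by up to 0.25 rad.
- cradle: Black sliding cradle with a vial lying along y under a strap (39 x 16 mm, top 70 mm above the bench); the vial's top is 64 mm high. Origin on the bench under the knob's axis. It slides along the stand's y only, over 106 mm (+y is towards the needle), with about 2.5 N of friction, and stays where it is left. A white line on its +x side is level with the knob's axis.
- cradle_grip (a point): Mid-height of the upright black knurled knob on top of the cradle's strap: diameter 18 mm, from 72 to 102 mm above the bench.
- rider_tip (a point): Tip of the steel pointer of the depth rider, clamped on the scale bar along the track's +x side, 36 mm to +x of the knob's line of travel, 45 mm above the bench. Rider body 20 x 14 mm, thumbscrew up to 61 mm high. Axes as the stand's. The cradle is docked when the knob's axis and this tip have the same y along the stand.
- lever: Dosing lever: steel arm, black cross grip, toothed click sector. Origin on its shaft (parallel to the stand's x), 100 mm above the bench and 104 mm to +y of the stand's origin. Its axes are the stand's when it is at its top; pressing the grip down turns it about the stand's -x. Clicks are 0.14 rad apart (16 mm at the grip), eight in all; it starts in one of the three uppermost notches.
- lever_grip (a point): Middle of the lever's black cross grip, a level round bar, diameter 18 mm, 66 mm long, parallel to the stand's x, free above. It lies 115 mm from the shaft's axis on the +y side, 24 to 40 degrees above level at the start, and 70 mm to -x of lever's origin. It moves on an arc about the shaft: down and first a little to +y.
- click_spring (a point): Housing of the spring-loaded roller that clicks over the lever's sector. From one notch to the next the push at the grip climbs for two thirds of the way (peaks of about 4 N at the uppermost tooth, some 2 N more at each next), drops by about 4 N over the tooth, and climbs again from the new notch. In the three uppermost notches the lever stays by itself; lower down it springs back up if let go.
- marker: Bystander (sizes in mm): marker pen lying flat, 131 x 18 x 20; origin at the centre of its underside. Must stay where it is.
- logger: Bystander (sizes in mm): flat white data logger lying flat, 86 x 54 x 9; origin at the centre of its underside. Must stay where it is.
- spare_syringe: Bystander (sizes in mm): spare syringe with stopcock and plastic needle lying flat, about 170 long, 34 wide, 25 high; origin at the centre of its underside. Must stay where it is.
- loose_vial: Bystander (sizes in mm): capped 20 ml vial standing upright, diameter 22.5, 75 tall; origin at the centre of its underside. Must stay where it is.
- jar_a: Bystander (sizes in mm): glass clip-top jar of wood chips, diameter 104, 196 tall; origin at the centre of its underside. Must stay where it is.
- jar_b: Bystander (sizes in mm): a second such jar, diameter 104, 196 tall; origin at the centre of its underside. Must stay where it is.

How it is judged:
On the way, in this order (a step that is already met when the one before it is completed fails the run):
1. the cradle is docked: its knob level with the rider's pointer (y of cradle_grip in the frame of rider_tip between -0.005 and 0.005 m), for 0.2 s.
2. the lever is four clicks down from its start (distance of lever_grip from where it was at the start of the episode between 0.0592 and 0.0731 m), for 0.2 s.
At the end, for the whole second after the job is handed in: The knob's axis is within 5 mm of the rider's pointer along the stand's y; the lever grip is 59.2 to 73.1 mm in a straight line from its start (past the fourth click, short of the fifth: 3.72 to 4.62 click pitches); and the robot still presses on or grips the lever with more than 0.5 N (all of step 1 and all of step 2 and contact force between any of the fingers, the arm and lever above 0.5 N); the arm keeps its last pose, push and grip.
It fails at once if the lever is pressed past the fifth click (distance of lever_grip from where it was at the start of the episode above 0.0743 m).
It fails at once if the lever is clicked while the vial is not docked (not (y of cradle_grip in the frame of rider_tip between -0.005 and 0.005 m) and distance of lever_grip from where it was at the start of the episode above 0.0121 m).
It fails at once if the depth rider is shifted by more than 4 mm (distance of rider_tip from where it was at the start of the episode above 0.004 m).
It fails at once if a bystander is moved by more than 25 mm (distance of any of marker, logger, spare_syringe, loose_vial, jar_a, jar_b from where it was at the start of the episode above 0.025 m).
It also fails if it takes over 72 s, if anything falls off the work surface, if the arm or the gripper's body presses on something with over 40 N, if the wrist force passes 120 N, or if a joint passes its speed limit or range.

## Working session

There is one attempt and no reset: what is moved stays moved. The work goes in short steps, Python scripts to look and compute and a shell command to move; the robot and the scene stay as the last step left them, time stands still between calls to the robot, and variables do not carry over. Pictures are saved under pics/ and viewed, and the job is handed in when it is done.

```bash
mkdir -p pics; ls; python3 - <<'E'
from workcell import env
import cv2,numpy as np
print(env.get_state())
for n in("scene","top"):
    im=env.read_camera(n); cv2.imwrite(f"pics/{n}0.png",im); 
    m=env.camera_model(n); print(n,m)
E
```

```text
pics
{'clock': 0.0, 'joint_pos': array([-1.27860582e+00,  3.14024774e-01,  4.49976278e-02,  1.30357560e+00,
       -1.34817141e-05,  1.43116815e+00]), 'qvel': array([ 7.22369735e-04, -5.33701928e-04,  2.28701815e-04,  4.86986684e-04,
        7.09407175e-04,  2.28320427e-05]), 'tau': array([-1.82341100e-03, -4.80623889e+01,  2.98535299e+01,  1.93613057e-02,
       -2.15669806e-04,  9.65676776e-06]), 'tcp_pos': array([ 0.24048062, -0.52175539,  0.23040261]), 'orientation': array([ 0.15143407, -0.15154091,  0.69132533, -0.69005244]), 'wrist_force': array([ 0.08226291, -0.32420262, -0.04399456]), 'ft_torque': array([-0.02397788,  0.0356795 , -0.01141544]), 'finger_gap': 0.0853709859679298}
scene {'fx': 517.9787635036431, 'fy': 517.9787635036431, 'cx': 284.3608102886695, 'cy': 205.2562686476177, 'R': array([[ 0.25934046,  0.96565759,  0.01574609],
       [ 0.80762062, -0.20789915, -0.55183954],
       [-0.52961444,  0.15583118, -0.83380165]]), 't': array([-0.13936666, -0.40549182,  1.69877522])}
top {'fx': 519.5936056183943, 'fy': 519.5936056183943, 'cx': 284.5668658995831, 'cy': 221.55656131710504, 'R': array([[ 0.03008805, -0.99944469,  0.0143188 ],
       [-0.98824786, -0.03189276, -0.14949589],
       [ 0.14986954, -0.00965249, -0.98865866]]), 't': array([-0.04437954,  0.5725908 ,  1.65676727])}
```

View pics/scene0.png

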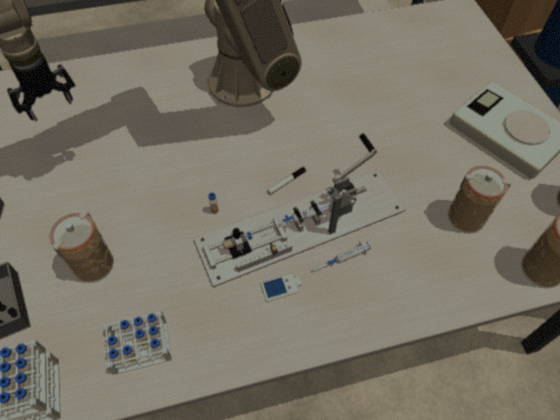

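View pics/top0.png

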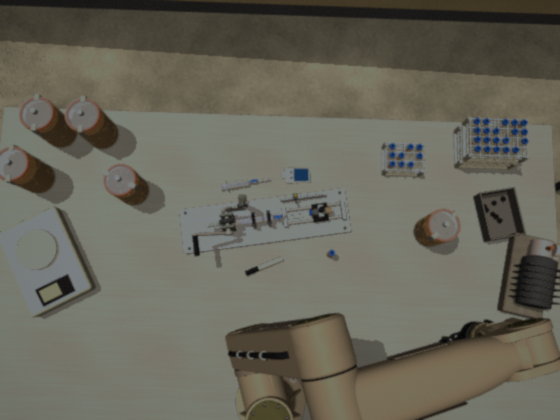

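The scene view shows the stand at about (200–405, 180–280). In the top view it is at (180–350, 190–250), with the lever grip near (196,245) and the cradle near (320,211). I'll enlarge both.

```bash
python3 - <<'E'
import cv2
a=cv2.imread("pics/scene0.png");b=cv2.imread("pics/top0.png")
c=cv2.resize(a[125:285,190:410],None,fx=3.6,fy=3.6,interpolation=cv2.INTER_CUBIC);cv2.imwrite("pics/s0z.png",c)
c=cv2.resize(b[160:285,170:365],None,fx=4,fy=4,interpolation=cv2.INTER_CUBIC);cv2.imwrite("pics/t0z.png",c)
c=cv2.resize(a[215:285,195:300],None,fx=7,fy=7,interpolation=cv2.INTER_CUBIC);cv2.imwrite("pics/s0y.png",c)
c=cv2.resize(b[180:240,270:360],None,fx=8,fy=8,interpolation=cv2.INTER_CUBIC);cv2.imwrite("pics/t0y.png",c)
E
```

```text
(no output)
```

View pics/s0z.png

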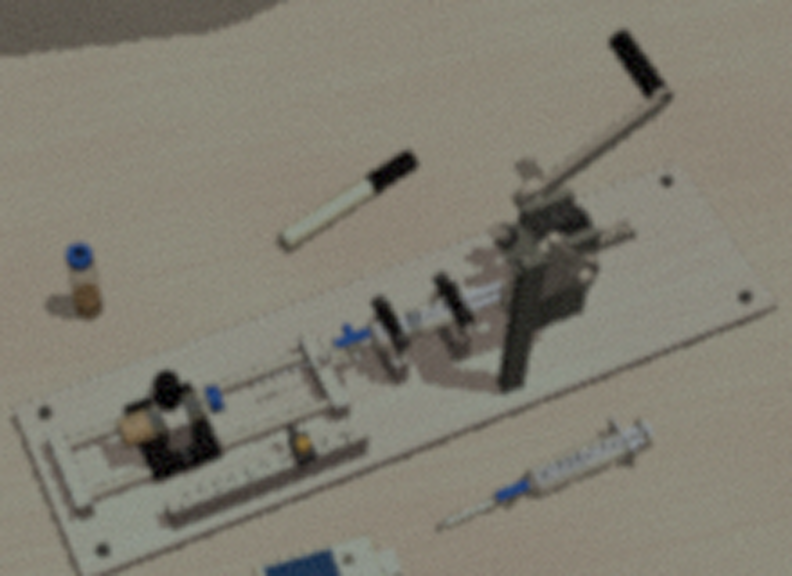

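View pics/t0z.png

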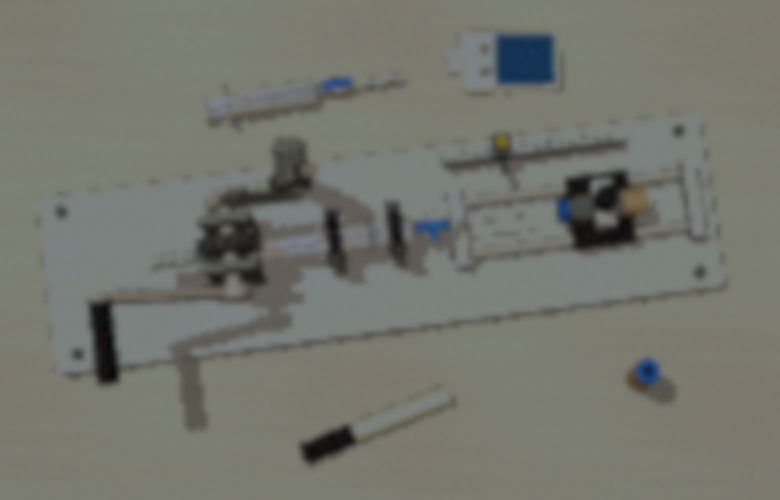

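View pics/s0y.png

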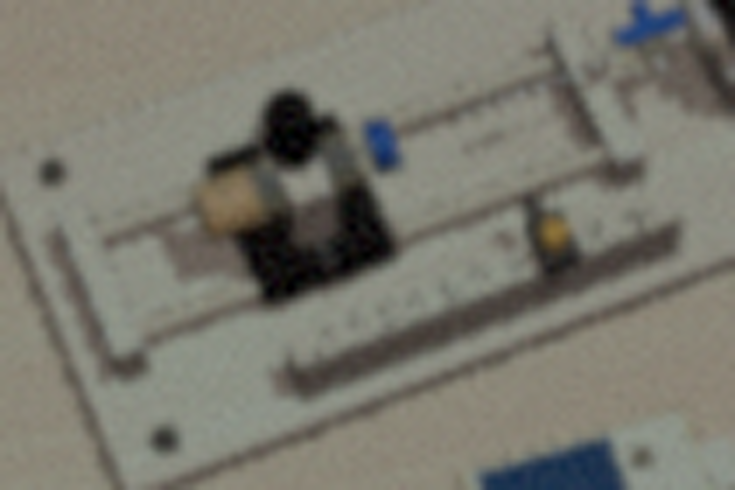

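View pics/t0y.png

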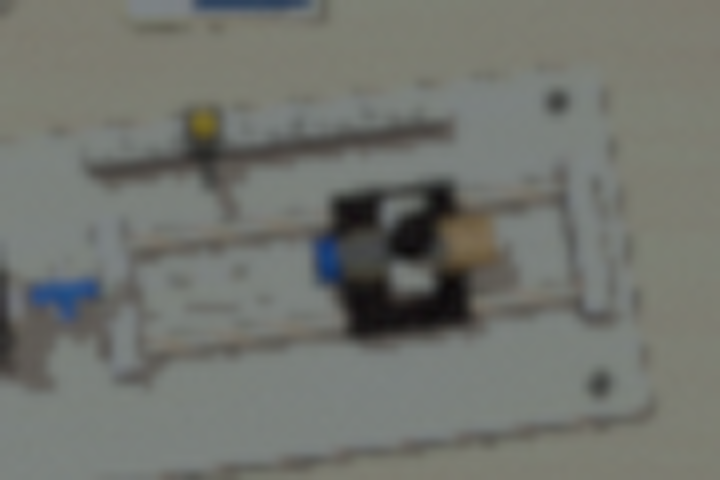

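Both crops are clear. In the scene view the knob is at about (236,233) and the yellow thumbscrew at (274,248). In the top view they are at (321,210) and (295,195). Next I'll take sub-pixel centroids and cast rays.

```bash
cat > h.py <<'E'
import numpy as np,cv2
from workcell import env
M={n:env.camera_model(n) for n in("scene","top")}
def ray(n,p):
    m=M[n];d=m["R"].T@np.array([(p[0]-m["cx"])/m["fx"],(p[1]-m["cy"])/m["fy"],1]);return -m["R"].T@m["t"],d/np.linalg.norm(d)
def onz(n,p,z):
    c,d=ray(n,p);return c+d*(z-c[2])/d[2]
def tri(ps,pt):
    c1,d1=ray("scene",ps);c2,d2=ray("top",pt)
    s=np.linalg.lstsq(np.c_[d1,-d2],c2-c1,rcond=None)[0]
    a=c1+s[0]*d1;b=c2+s[1]*d2;return (a+b)/2,np.linalg.norm(a-b)
def proj(n,X):
    m=M[n];c=m["R"]@np.asarray(X)+m["t"];return np.array([m["fx"]*c[0]/c[2]+m["cx"],m["fy"]*c[1]/c[2]+m["cy"]])
def cen(im,box,f):
    x0,y0,x1,y1=box;s=im[y0:y1,x0:x1].astype(float);w=np.clip(f(s),0,None);n,l,st,_=cv2.connectedComponentsWithStats((w>0).astype(np.uint8))
    k=1+np.argmax(st[1:,4]);w=w*(l==k);yy,xx=np.mgrid[y0:y1,x0:x1];return np.array([(w*xx).sum(),(w*yy).sum()])/w.sum(),st[k]
E
python3 - <<'E'
from h import *
np.set_printoptions(precision=4,suppress=True)
a=cv2.imread("pics/scene0.png");b=cv2.imread("pics/top0.png")
print("cams",ray("scene",(280,210))[0],ray("top",(280,210))[0])
def dark(s):
    g=s.sum(2)/3; return np.median(g)-12-g
hs={}
for n,im,c in(("top",b,[(185.5,212.7),(340,192.7),(189.5,248.5),(345,228)]),("scene",a,[(190+667/3.6,125+181/3.6),(190+745/3.6,125+296/3.6),(190+44/3.6,125+412/3.6),(190+102/3.6,125+549/3.6)])):
    for p in c:
        x,y=int(round(p[0])),int(round(p[1]));q,st=cen(im,(x-3,y-3,x+4,y+4),dark);print(n,q,st[4],onz(n,q,.015))
yel=lambda s: np.minimum(s[...,1],s[...,2])-s[...,0]-25
ys,st=cen(a,(262,235,288,262),yel);print(ys,st);yt,st2=cen(b,(285,185,308,205),yel);print(yt,st2)
print("thumb",tri(ys,yt),onz("scene",ys,.058),onz("top",yt,.058))
# print gray patches
print("scene knob");print(a[224:246,226:252].mean(2).astype(int))
print("top knob");print(b[198:226,308:332].mean(2).astype(int))
E
```

```text
cams [ 1.2633 -0.2144  1.1949] [ 0.3189 -0.0101  1.7242]
top [184.8864 212.5227] 10 [0.5977 0.3056 0.015 ]
top [339.1596 192.2456] 10 [ 0.6835 -0.2072  0.015 ]
top [189.0172 248.1159] 9 [0.4794 0.2851 0.015 ]
top [344.5241 227.6167] 12 [ 0.564  -0.2268  0.015 ]
scene [374.7037 174.8546] 13 [0.4777 0.2826 0.015 ]
scene [396.5339 207.0362] 16 [0.5961 0.3019 0.015 ]
scene [201.9784 239.2264] 18 [ 0.563  -0.2298  0.015 ]
scene [218.0458 277.4023] 19 [ 0.6812 -0.2102  0.015 ]
[273.7673 247.7376] [10 11  4  5 15]
[294.9792 195.026 ] [9 9 3 3 9]
thumb (array([ 0.6593, -0.0593,  0.0609]), np.float64(0.0033519935444967872)) [ 0.6574 -0.0606  0.058 ] [ 0.6603 -0.0578  0.058 ]
scene knob
[[130 129 130 134 133 133 135 135 136 139 138 140 134 136 138 134 134 137
  138 133 136 136 134 135 137 141]
 [132 132 130 134 136 139 134 135 138 134 139 134 136 135 136 135 137 132
  138 138 136 134 135 137 136 136]
 [133 136 137 133 138 134 137 138 138 135 132 134 136 134 134 136 139 135
  135 135 137 137 138 136 136 136]
 [138 137 138 138 138 139 136 130 125 112 104 117 122 134 139 137 137 136
  136 138 140
[... 4122 characters left out ...]
16 118 116 102  63  29  18  20  20  21  21  18  19  18  14  15  21
   21  26  46  76  95 102]
 [116 116 117 114 103  65  29  20  20  18  22  21  23  30  27  28  35  40
   46  50  64  82  99 114]
 [107 103  98  96  88  58  35  29  33  37  43  46  50  56  58  60  68  81
   89  91  90  97 106 120]
 [104 102 100  99  95  84  72  63  67  70  80  85  90  93  94  93  97 104
  115 116 110 116 121 125]
 [119 119 120 120 119 117 111 100  97  96  99 105 115 118 119 119 120 121
  124 124 122 124 125 126]
 [125 124 126 126 125 126 124 121 120 120 121 121 124 125 126 126 126 125
  126 126 126 125 125 126]
 [126 126 127 127 127 126 126 127 125 126 126 126 125 126 126 127 126 127
  126 126 126 126 125 126]]
```

```bash
cat >> h.py <<'E'
TH=.165;C=np.array([.5803,.0377])
ex=np.array([np.cos(TH),np.sin(TH)]);ey=np.array([-np.sin(TH),np.cos(TH)])
def st(X): d=np.asarray(X)[:2]-C; return np.array([d@ex,d@ey])
E
python3 - <<'E'
from h import *
np.set_printoptions(precision=4,suppress=True)
a=cv2.imread("pics/scene0.png");b=cv2.imread("pics/top0.png")
ks,kt=(235.9,232.8),(321.2,209.2)
k,e=tri(ks,kt);print("knob",k,e,st(k));
for n,p in(("scene",ks),("top",kt)): q=onz(n,p,.087);print(q,st(q))
for n,p in(("scene",(273.77,247.74)),("top",(294.98,195.03))): q=onz(n,p,.059);print("thumb",st(q))
blk=lambda s:55-s.sum(2)/3
gs,s1=cen(a,(355,128,380,156),blk);gt,s2=cen(b,(188,230,204,258),blk)
print(gs,s1,gt,s2);g,e=tri(gs,gt);print("grip",g,e,st(g))
# predicted shaft & grip for start angles
for d in range(24,42,4):
    r=np.deg2rad(d);print(d,"stand y",.104+.115*np.cos(r),"z",.1+.115*np.sin(r))
# overlay pointer zoom for tip
for n,im,bx in(("scene",a,(255,232,290,260)),("top",b,(283,185,308,215))):
    x0,y0,x1,y1=bx;z=cv2.resize(im[y0:y1,x0:x1],None,fx=18,fy=18,interpolation=cv2.INTER_NEAREST)
    z=cv2.convertScaleAbs(z,alpha=1.5);cv2.imwrite(f"pics/r_{n}.png",z)
E
```

```text
knob [ 0.6102 -0.1434  0.0891] 0.0029295199050179926 [-0.0002 -0.1836]
[ 0.6086 -0.1447  0.087 ] [-0.002  -0.1846]
[ 0.6109 -0.1421  0.087 ] [ 0.0006 -0.1824]
thumb [ 0.0604 -0.1098]
thumb [ 0.063  -0.1072]
[366.0699 142.0517] [  5   6  14  18 106] [195.7001 245.3472] [ 5  6  7 20 92]
grip [0.4734 0.2369 0.1667] 0.0049518003170434845 [-0.0728  0.2141]
24 stand y 0.2090577276288991 z 0.14677471395371702
28 stand y 0.20553897317877662 z 0.15398922972037746
32 stand y 0.20152553105798898 z 0.1609407153868186
36 stand y 0.19703695435311896 z 0.16759530401363443
40 stand y 0.19209511095868248 z 0.17392057511395204
```

View pics/r_scene.png

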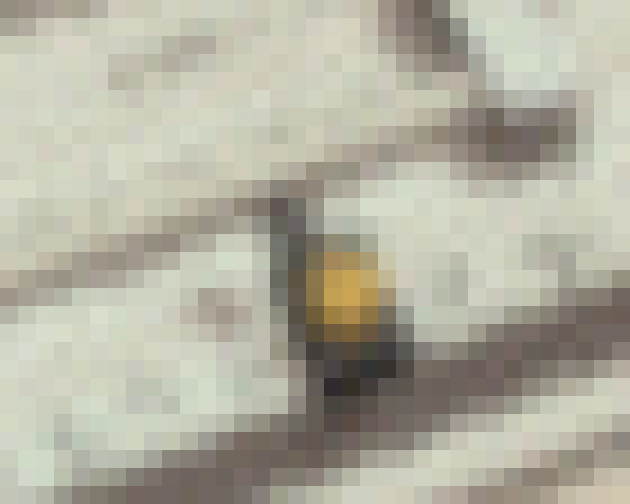

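View pics/r_top.png

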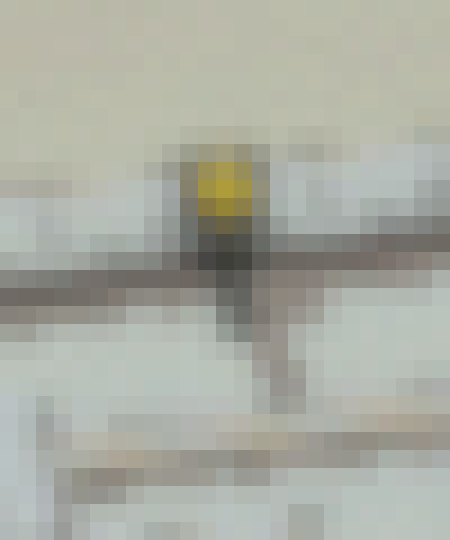

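```bash
cat >> h.py <<'E'
from scipy.spatial.transform import Rotation as Ro
def pose():
    s=env.get_state();q=np.array(s["orientation"]);return s,np.array(s["tcp_pos"]),Ro.from_quat(q[[1,2,3,0]]).as_matrix()
def world(x,y,z): 
    p=C+x*ex+y*ey;return np.array([p[0],p[1],z])
def go(X):
    s,p,R=pose();print("tcp",p.round(4),"shift mm",(R.T@(np.asarray(X)-p)*1e3).round(1))
E
python3 - <<'E'
from h import *
np.set_printoptions(precision=4,suppress=True)
s,p,R=pose();print(R)
zt=R[:2,2];yaw=np.arctan2(zt[1],zt[0]);
for sg in(1,-1):
    t=np.arctan2(*(sg*ey)[::-1]);print("world yaw needed deg",np.rad2deg((t-yaw+np.pi)%(2*np.pi)-np.pi),"(spin about tool y (down) is negative of this)")
go([.6097,-.1434,.25])
print("jar",onz("top",(437,228),.1), "tip proj",[proj(n,world(.036,-.1085,.045)) for n in("scene","top")])
print("thumb proj",[proj(n,world(.0615,-.1085,.059)) for n in("scene","top")])
print("tip meas",tri((270.8,243.2),(296.3,203.3)),st(onz("scene",(270.8,243.2),.045)),st(onz("top",(296.3,203.3),.045)))
for n,p in(("top",(332,253)),):print("loose vial",onz(n,p,.07))
E
```

```text
[[-0.9082 -0.0005  0.4185]
 [-0.4185  0.0016 -0.9082]
 [-0.0002 -1.     -0.0017]]
world yaw needed deg 164.71442730102225 (spin about tool y (down) is negative of this)
world yaw needed deg -15.285572698977768 (spin about tool y (down) is negative of this)
tcp [ 0.2405 -0.5218  0.2305] shift mm [-493.7  -19.1 -189.2]
jar [ 0.5601 -0.5095  0.1   ] tip proj [array([270.3593, 242.4943]), array([296.3432, 203.8195])]
thumb proj [array([274.4225, 247.8961]), array([295.4252, 195.4246])]
tip meas (array([ 0.6355, -0.063 ,  0.0444]), np.float64(0.0004991342417130578)) [ 0.0383 -0.1083] [ 0.0377 -0.1086]
loose vial [ 0.473  -0.1808  0.07  ]
```

Both views put the rider tip at stand y ≈ -0.108, and the thumbscrew agrees. The knob is at about -0.184, so the cradle has to travel about 75 mm. I'll move over the knob now.

```bash
python3 -m inch '[[[-35,-20,-13,2],[-75,-20,-29,4],[-115,-20,-44,6],[-155,-20,-59,8],[-195,-20,-75,10],[-235,-20,-90,12],[-275,-20,-105,14],[-315,-20,-120,15.3],[-355,-20,-136,15.3],[-395,-20,-151,15.3]]]' 60; python3 - <<'E'
from h import *
go([.6097,-.1434,.2])
E
```

```text
clock: 1.1
tcp_pos: [0.537, -0.2181, 0.2509]
orientation: [0.058, -0.058, 0.705, -0.705]
wrist_force: [0.1, -0.3, 0.1]
finger_gap: 0.0597
tcp [ 0.537  -0.2181  0.2509] shift mm [-84.   50.9 -61.8]
```

```bash
python3 -m inch '[[[-25,0,-18,0],[-55,10,-40,0],[-84,30,-62,0],[-84,60,-62,0],[-84,90,-62,0],[-84,110,-62,0],[-84,120,-62,0],[-84,120,-62,0]]]' 60; python3 - <<'E'
from h import *
go([.6097,-.1434,.08])
for n in("scene","top"):
    im=env.read_camera(n)
    bx=(195,180,300,285) if n=="scene" else (270,160,360,240)
    x0,y0,x1,y1=bx;cv2.imwrite(f"pics/a_{n}.png",cv2.resize(im[y0:y1,x0:x1],None,fx=5.5,fy=5.5,interpolation=cv2.INTER_CUBIC))
E
```

```text
clock: 1.9
tcp_pos: [0.6077, -0.1445, 0.1295]
orientation: [0.057, -0.059, 0.705, -0.704]
wrist_force: [-0.5, -1.0, -0.5]
finger_gap: 0.06
tcp [ 0.6077 -0.1445  0.1295] shift mm [-2.3 49.5 -0.7]
```

View pics/a_scene.png

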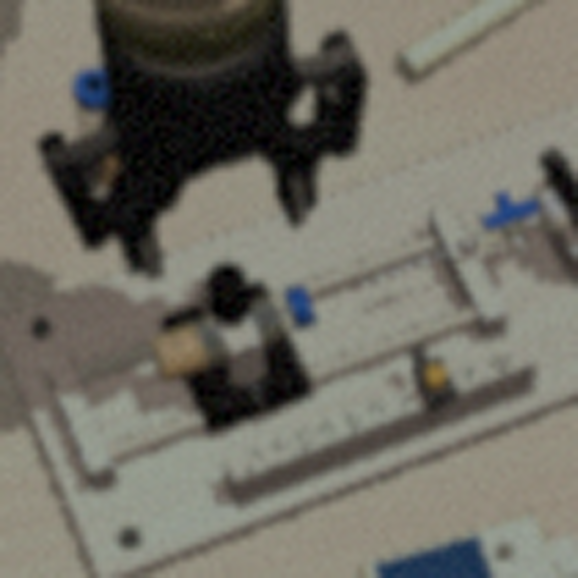

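View pics/a_top.png

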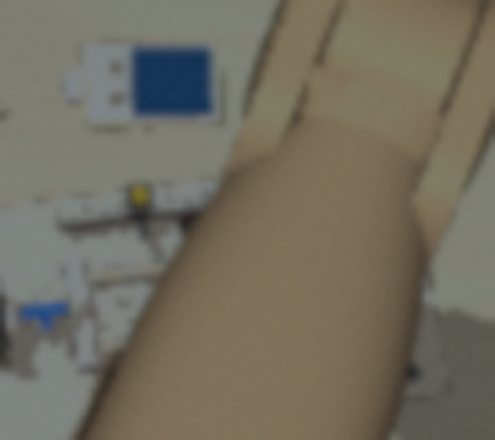

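In the scene view the fingertips are at crop (145,265) and (300,215), straddling the knob at (228,285). The arm hides the knob in the top view. I'll descend and grip.

```bash
python3 -m inch '[[[-1,12,0,0],[-2,26,-1,0],[-2,40,-1,0],[-2,50,-1,0],[-2,53,-1,0],[-2,53,-1,0],[-2,53,-1,0]]]' 60; python3 -m inch '[[[0,0,0,0],[0,0,0,0],[0,0,0,0],[0,0,0,0],[0,0,0,0],[0,0,0,0],[0,0,0,0]]]' 8 40; python3 - <<'E'
from h import *
s,p,R=pose();print(st(p),s["wrist_force"],p)
im=env.read_camera("scene");cv2.imwrite("pics/g.png",cv2.resize(im[180:285,195:300],None,fx=5.5,fy=5.5,interpolation=cv2.INTER_CUBIC))
E
```

```text
clock: 2.7
tcp_pos: [0.611, -0.1437, 0.0787]
orientation: [-0.058, 0.058, -0.705, 0.705]
wrist_force: [-0.2, 0.4, 0.6]
finger_gap: 0.0597
clock: 3.4
tcp_pos: [0.611, -0.1437, 0.0789]
orientation: [-0.058, 0.058, -0.705, 0.705]
wrist_force: [-1.2, 0.4, 5.7]
finger_gap: 0.0165
[ 0.00048892 -0.18402413] [-1.24538331  0.38220213  5.71925796] [ 0.61100868 -0.14374447  0.07890208]
```

View pics/g.png

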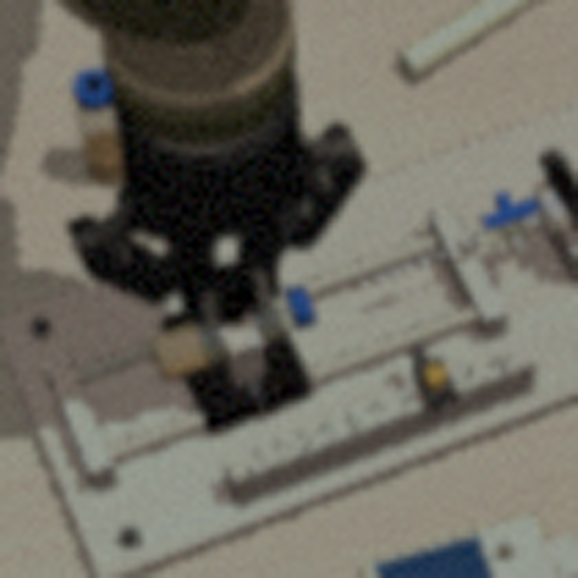

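The knob is gripped with a 16.5 mm gap. The TCP is at stand y -0.184, which matches the camera value. Now I'll slide it along +y.

```bash
python3 - <<'E'
from h import *
s,p,R=pose();go(p+np.r_[ey*.0755,0])
E
python3 -m inch '[[[0,-2,-4,0],[0,-2,-12,0],[0,-2,-21,0],[0,-2,-30,0],[0,-2,-39,0],[0,-2,-48,0],[0,-2,-57,0],[0,-2,-66,0],[0,-2,-73,0],[0,-2,-75.5,0]]]' ;python3 -m inch '[[[0,0,0,0],[0,0,0,0],[0,0,0,0]]]'; python3 - <<'E'
from h import *
s,p,R=pose();print(st(p),s["wrist_force"],p)
im=env.read_camera("scene");cv2.imwrite("pics/d.png",cv2.resize(im[180:285,195:300],None,fx=5.5,fy=5.5,interpolation=cv2.INTER_CUBIC))
E
```

```text
tcp [ 0.611  -0.1437  0.0789] shift mm [  0.   -0.  -75.5]
clock: 4.45
tcp_pos: [0.5983, -0.0679, 0.079]
orientation: [0.058, -0.059, 0.705, -0.705]
wrist_force: [5.2, -1.5, -9.5]
finger_gap: 0.0167
clock: 4.75
tcp_pos: [0.5983, -0.0677, 0.079]
orientation: [0.058, -0.059, 0.705, -0.704]
wrist_force: [5.0, 0.5, -8.7]
finger_gap: 0.0169
[ 0.00042893 -0.10690686] [ 4.99325309  0.52195819 -8.72404658] [ 0.59828281 -0.06768444  0.07902618]
```

View pics/d.png

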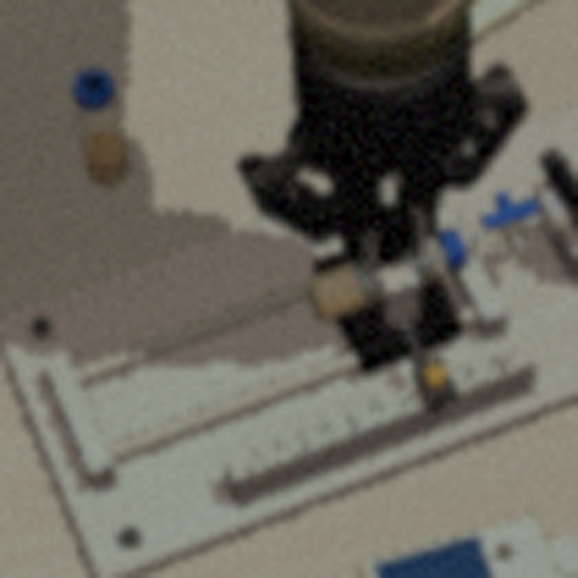

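```bash
python3 -m inch '[[[0,2,1,0],[0,2,1.8,0],[0,2,1.8,0],[0,2,1.8,0]]]' ; python3 - <<'E'
from h import *
s,p,R=pose();print(st(p),s["wrist_force"])
E
python3 -m inch '[[[0,0,0,0],[0,0,0,0],[0,0,0,0]]]' 45;  python3 -m inch '[[[0,-15,0,0],[0,-40,0,0],[0,-70,0,0],[0,-100,0,0],[20,-120,-30,0],[50,-130,-70,0],[80,-130,-115,0],[100,-130,-160,0],[120,-130,-200,0]]]'; python3 - <<'E'
from h import *
s,p,R=pose();print(st(p),s["wrist_force"])
for n in("scene","top"):
    im=env.read_camera(n);cv2.imwrite(f"pics/e_{n}.png",im)
    bx=(195,180,300,285) if n=="scene" else (270,160,360,240)
    x0,y0,x1,y1=bx;cv2.imwrite(f"pics/ez_{n}.png",cv2.resize(im[y0:y1,x0:x1],None,fx=5.5,fy=5.5,interpolation=cv2.INTER_CUBIC))
E
```

```text
clock: 5.2
tcp_pos: [0.5988, -0.0704, 0.0789]
orientation: [0.059, -0.058, 0.705, -0.705]
wrist_force: [1.2, 2.9, 3.4]
finger_gap: 0.0165
[ 0.00054239 -0.1096612 ] [1.17117699 2.87583917 3.38659973]
clock: 5.5
tcp_pos: [0.5981, -0.0712, 0.0779]
orientation: [-0.058, 0.058, -0.705, 0.705]
wrist_force: [-0.4, 0.0, -0.7]
finger_gap: 0.0448
clock: 6.4
tcp_pos: [0.446, 0.1076, 0.2083]
orientation: [-0.058, 0.058, -0.705, 0.705]
wrist_force: [1.4, 0.3, -0.1]
finger_gap: 0.0449
[-0.12103936  0.09096938] [ 1.41662561  0.33333136 -0.13663879]
```

View pics/ez_scene.png

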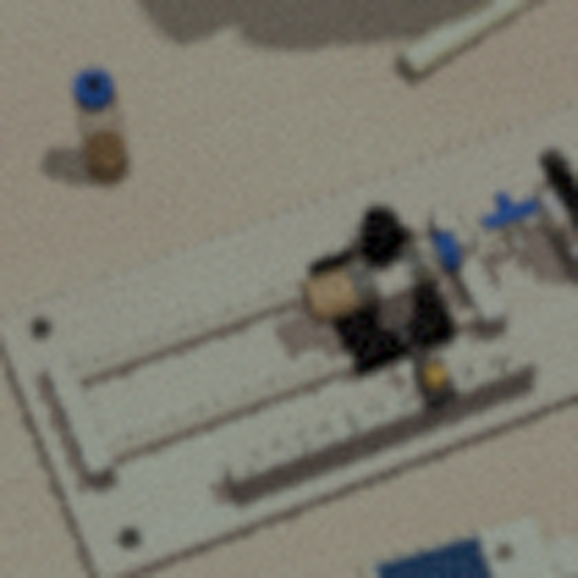

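View pics/ez_top.png

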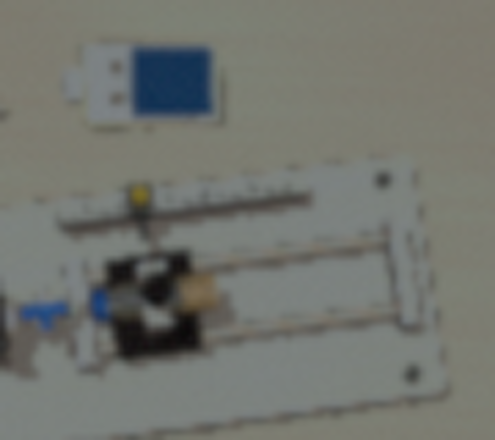

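```bash
python3 - <<'E'
from h import *
a=cv2.imread("pics/e_scene.png");b=cv2.imread("pics/e_top.png")
print("scene cols 256-276 rows 214-230");print(a[214:230,256:276].mean(2).astype(int))
print("top cols 290-308 rows 204-220");print(b[204:220,290:308].mean(2).astype(int))
E
```

```text
scene cols 256-276 rows 214-230
[[133 131 132 137 140 139 135 139 136 135 137 138 136 136 139 138 137 134
  134 137]
 [132 138 136 138 142 138 138 137 135 137 137 139 137 138 139 137 140 138
  137 140]
 [138 139 139 136 140 135 125 124 126 129 134 138 138 139 138 138 138 138
  137 136]
 [136 136 139 138 134 119  95  84  89  97 119 135 137 138 134 137 139 131
  136 135]
 [139 136 137 137 124  87  48  38  39  56  83 119 137 137 138 135 131 123
  135 140]
 [138 133 135 136 116  59  12  12  14  25  49  94 130 134 141 135 128 112
  131 140]
 [139 137 134 126  95  47  22  20  13  17  27  68 112 126 137 132 118  95
  128 137]
 [138 135 130 113  75  32  12   9  17  21  20  34  62  93 118 124 110  81
   96 119]
 [138 131 123 108  69  31  19  14  20  16   3  13  33  57  94 107  98  68
   67  82]
 [137 133 109  86  55  15   0   0  10   9   6   1  25  56  85 106 108  84
   66  73]
 [137 119  95  63  46  23   6   6  13   7   0  17  48  66  92 119 125 100
   80  74]
 [110  78  56  50  36   5   1  13   2   0  13  34  59  72  82 106 116 106
   84  76]
 [ 58  35  32  48  46  26   7   2   6   9  23  4
[... 823 characters left out ...]
 50  60  71  82  85  89]
 [ 33  36  41  45  53  60  45  30  23  19  27  42  65  79  86  91  91  95]
 [ 50  58  62  62  61  48  31  19  18  19  26  48  71  91  95 100 100  98]
 [ 68  70  72  72  69  53  31  22  20  23  31  53  74  92 100 103 101  99]
 [ 74  73  76  79  79  71  54  29  18  26  45  62  72  84  93  95  91  91]
 [ 82  80  75  74  74  76  84  70  51  53  64  64  65  73  78  80  80  80]
 [ 71  68  66  65  64  77 103 109  98  90  81  61  50  55  55  57  69  77]
 [ 53  50  52  52  50  65  99 118 120 115  97  63  36  29  27  39  66  83]
 [ 45  32  32  32  31  44  82 111 116 114 103  71  35  18  17  33  65  85]
 [ 56  30  20  21  21  26  56  81  81  77  68  45  21  14  13  29  58  86]]
```

```bash
python3 - <<'E'
from h import *
np.set_printoptions(precision=4,suppress=True)
for ks,kt in(((235.9,232.8),(321.2,209.2)),((263.5,222.55),(298.5,212.3))):
    k,e=tri(ks,kt);print(k,e,st(k),st(onz("scene",ks,.087)),st(onz("top",kt,.087)))
yel=lambda s: np.minimum(s[...,1],s[...,2])-s[...,0]-25
a=cv2.imread("pics/e_scene.png");b=cv2.imread("pics/e_top.png")
print(cen(a,(262,235,288,262),yel)[0],cen(b,(285,185,308,205),yel)[0])
# ideal projection of knob for docked, with the per-view offset
# lever grip details
blk=lambda s:60-s.sum(2)/3
for f,n,bx in(("scene0","scene",(350,126,384,160)),("top0","top",(186,228,206,260)),("e_top","top",(186,228,206,260)),("e_scene","scene",(350,126,384,160))):
    im=cv2.imread(f"pics/{f}.png");x0,y0,x1,y1=bx
    g=(im[y0:y1,x0:x1].mean(2)<70).astype(np.uint8);nn,l,s_,c=cv2.connectedComponentsWithStats(g);k=1+np.argmax(s_[1:,4])
    pts=np.argwhere(l==k)[:,::-1].astype(np.float32);print(n,cv2.minAreaRect(pts+np.float32([x0,y0])),s_[k])
E
```

```text
[ 0.6102 -0.1434  0.0891] 0.0029295199050179926 [-0.0002 -0.1836] [-0.002  -0.1846] [ 0.0006 -0.1824]
[ 0.5979 -0.0707  0.0885] 0.0021417639664081554 [-0.0004 -0.1098] [-0.0017 -0.1105] [ 0.0002 -0.1089]
[273.7391 247.7043] [294.9676 195.0054]
scene ((366.076904296875, 142.11538696289062), (19.137157440185547, 6.101701259613037), 56.30992889404297) [  9   8  15  18 117]
top ((195.8237762451172, 245.06149291992188), (20.189470291137695, 5.251072406768799), 84.80557250976562) [  7   7   7  21 106]
top ((193.56155395507812, 242.99234008789062), (14.015924453735352, 0.8682430982589722), 82.87498474121094) [ 7  8  2 15 15]
scene ((366.06756591796875, 142.0946044921875), (19.064613342285156, 6.044877052307129), 54.462318420410156) [  9   8  15  18 116]
```

Both views put the knob about 1.3 mm from the pointer, inside the 5 mm tolerance, and the rider hasn't moved. For the lever I'll press from above with closed fingers, which leaves the sideways direction free along the arc.

```bash
python3 - <<'E'
from h import *
go(np.r_[.4734,.2369,.205])
E
python3 -m inch '[[[0,-15,0,0],[-8,-30,-20,0],[-18,-30,-48,0],[-30,-25,-78,0],[-40,-15,-105,0],[-48,-5,-123,0],[-48,3,-123,0],[-48,3,-123,0]]]' 0 40; python3 - <<'E'
from h import *
s,p,R=pose();print(st(p),p,s["wrist_force"])
for n in("scene","top"):
    im=env.read_camera(n)
    bx=(320,90,420,190) if n=="scene" else (170,200,250,280)
    x0,y0,x1,y1=bx;cv2.imwrite(f"pics/l_{n}.png",cv2.resize(im[y0:y1,x0:x1],None,fx=5.5,fy=5.5,interpolation=cv2.INTER_CUBIC))
E
```

```text
tcp [0.4432 0.11   0.2083] shift mm [ -51.3    3.3 -119.9]
clock: 7.3
tcp_pos: [0.4817, 0.1982, 0.2028]
orientation: [0.074, -0.08, 0.713, -0.693]
wrist_force: [-0.1, -0.7, 1.1]
finger_gap: -0.0001
[-0.07094862  0.17451684] [0.48165019 0.19819313 0.2027788 ] [-0.07114191 -0.6901716   1.08608075]
```

View pics/l_scene.png

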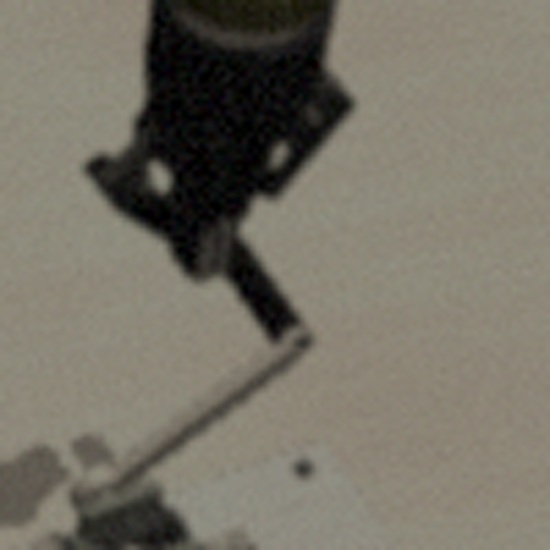

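View pics/l_top.png

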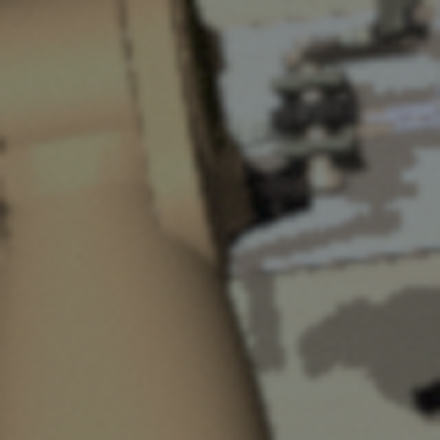

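```bash
python3 - <<'E'
from h import *
np.set_printoptions(precision=3,suppress=True)
s,p,R=pose();print(s["joint_pos"]);print(R);go(np.r_[.4734,.2369,.205])
E
```

```text
[ 0.219  0.219 -0.146  1.209  0.03   3.142]
[[-0.976 -0.009  0.217]
 [-0.217  0.028 -0.976]
 [ 0.003 -1.    -0.03 ]]
tcp [0.482 0.198 0.205] shift mm [  0.2   0.8 -39.7]
```

Joint 6 has reached its range limit (3.14). Pressing works at any spin, so I'll turn the tool back by about 85° and raise it while turning.

```bash
python3 -m inch '[[[0,-5,0,-8],[0,-10,0,-16],[0,-10,0,-24],[0,-10,0,-32],[0,-10,0,-40],[0,-10,0,-48],[0,-10,0,-56],[0,-10,0,-64],[0,-10,0,-72],[0,-10,0,-80]]]' 0; python3 - <<'E'
from h import *
np.set_printoptions(precision=3,suppress=True)
s,p,R=pose();print(s["joint_pos"]);print(R);go(np.r_[.4734,.2369,.2]);print("ey in tool",R.T@np.r_[ey,0])
E
```

```text
clock: 8.4
tcp_pos: [0.4829, 0.1981, 0.216]
orientation: [0.518, -0.506, 0.496, -0.479]
wrist_force: [-0.3, -0.2, -0.7]
finger_gap: -0.0002
[ 0.218  0.213 -0.125  1.232  0.03   1.739]
[[ 0.05  -0.006  0.999]
 [-0.998  0.029  0.05 ]
 [-0.029 -1.    -0.005]]
tcp [0.483 0.198 0.216] shift mm [-38.7  17.2  -7.5]
ey in tool [-0.993  0.03  -0.115]
```

```bash
python3 -m inch '[[[-12,0,-3,-3],[-28,5,-6,-6.6],[-39,12,-7.5,-6.6],[-39,17,-7.5,-6.6],[-39,17,-7.5,-6.6],[-39,17,-7.5,-6.6]]]' 0; python3 - <<'E'
from h import *
np.set_printoptions(precision=4,suppress=True)
s,p,R=pose();print(st(p),p,s["wrist_force"]);go(np.r_[.4734,.2369,.18]);print(R)
im=env.read_camera("scene")
x0,y0,x1,y1=(320,90,420,190);cv2.imwrite(f"pics/m_.png",cv2.resize(im[y0:y1,x0:x1],None,fx=5.5,fy=5.5,interpolation=cv2.INTER_CUBIC))
E
```

```text
clock: 9.0
tcp_pos: [0.4734, 0.2375, 0.1993]
orientation: [0.544, -0.532, 0.467, -0.45]
wrist_force: [0.3, -0.7, -0.0]
finger_gap: -0.0
[-0.0726  0.2147] [0.4734 0.2375 0.1993] [ 0.2619 -0.6645 -0.0254]
tcp [0.4734 0.2375 0.1993] shift mm [ 1.2 19.2 -0. ]
[[ 0.1586 -0.0078  0.9873]
 [-0.9869  0.0287  0.1588]
 [-0.0296 -0.9996 -0.0032]]
```

View pics/m_.png

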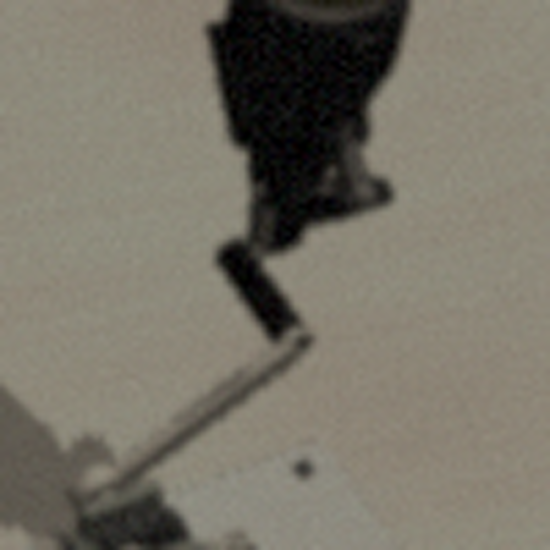

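The fingertips at crop (275,245) are above the bar, whose centre is at (255,287). I'll descend slowly until I feel contact.

```bash
f(){ :; }; python3 -m inch '[[[0,5,0,0],[0,10,0,0],[0,11,0,0],[0,11,0,0]]]'; python3 -m inch '[[[0,1,0,0],[0,2,0,0],[0,2,0,0]]]'|grep -E "tcp|force";python3 -m inch '[[[0,1,0,0],[0,2,0,0],[0,2,0,0]]]'|grep -E "tcp|force";python3 -m inch '[[[0,1,0,0],[0,2,0,0],[0,2,0,0]]]'|grep -E "tcp|force";
```

```text
clock: 9.45
tcp_pos: [0.4733, 0.2379, 0.188]
orientation: [0.544, -0.532, 0.467, -0.45]
wrist_force: [1.2, -0.4, 0.2]
finger_gap: 0.0001
tcp_pos: [0.4734, 0.2382, 0.1864]
wrist_force: [-0.1, 0.0, 0.4]
tcp_pos: [0.4733, 0.2382, 0.1843]
wrist_force: [0.5, -0.3, -0.4]
tcp_pos: [0.4734, 0.2383, 0.1823]
wrist_force: [0.6, 0.7, 0.5]
```

```bash
python3 -m inch '[[[0,1,0,0],[0,2,0,0],[0,2,0,0]]]'|grep -E "tcp|force";python3 -m inch '[[[0,1,0,0],[0,2,0,0],[0,2,0,0]]]'|grep -E "tcp|force";python3 -m inch '[[[0,1,0,0],[0,2,0,0],[0,2,0,0]]]'|grep -E "tcp|force";
```

```text
tcp_pos: [0.4733, 0.2383, 0.1803]
wrist_force: [0.1, 0.2, -0.1]
tcp_pos: [0.4733, 0.2384, 0.1783]
wrist_force: [-0.4, 0.3, -0.4]
tcp_pos: [0.4733, 0.2384, 0.1763]
wrist_force: [0.1, -0.7, 0.3]
```

```bash
python3 -m inch '[[[0,1,0,0],[0,2,0,0],[0,2,0,0]]]'|grep -E "tcp|force";
```

```text
tcp_pos: [0.4733, 0.2385, 0.1743]
wrist_force: [0.3, 0.7, -0.1]
```

```bash
python3 -m inch '[[[0,1,0,0],[0,1.5,0,0],[0,1.5,0,0]]]'|grep -E "tcp|force";python3 -m inch '[[[0,1,0,0],[0,1.5,0,0],[0,1.5,0,0]]]'|grep -E "tcp|force";python3 -m inch '[[[0,1,0,0],[0,1.5,0,0],[0,1.5,0,0]]]'|grep -E "tcp|force"
```

```text
tcp_pos: [0.4733, 0.2385, 0.1729]
wrist_force: [-0.2, -0.5, 0.1]
tcp_pos: [0.4733, 0.2386, 0.1714]
wrist_force: [-0.3, -0.9, -0.7]
tcp_pos: [0.4734, 0.2389, 0.1702]
wrist_force: [-0.9, 0.7, 2.2]
```

The contact is at TCP z≈0.1705, so the bar centre is at about 0.161 and the lever at about 32°, which fits a notch position. Four clicks from there should bring the TCP to z≈0.107 (allowed 0.099–0.1135) with about 17 mm of travel in +y. I'll press stepwise and watch the force.

```bash
g='tcp|force'; python3 -m inch '[[[-1,2,0,0],[-2,4,0,0],[-2,4,0,0]]]'|grep -E "$g";python3 -m inch '[[[-1,2,0,0],[-2,4,0,0],[-2,4,0,0]]]'|grep -E "$g";python3 -m inch '[[[-1,2,0,0],[-2,4,0,0],[-2,4,0,0]]]'|grep -E "$g";python3 -m inch '[[[-1,2,0,0],[-1.5,3,0,0],[-1.5,3,0,0]]]'|grep -E "$g"; python3 - <<'E'
from h import *
s,p,R=pose();print(st(p))
E
```

```text
tcp_pos: [0.4731, 0.2412, 0.1667]
wrist_force: [-1.7, 0.7, 6.9]
tcp_pos: [0.4727, 0.2436, 0.163]
wrist_force: [-2.6, 1.4, 7.2]
tcp_pos: [0.4723, 0.2459, 0.1587]
wrist_force: [-1.9, 3.2, 4.2]
tcp_pos: [0.4721, 0.2473, 0.1558]
wrist_force: [-2.5, 2.5, 6.2]
[-0.07230628  0.22456118]
```

```bash
g='tcp|force'; python3 -m inch '[[[-0.5,2,0,0],[-1,4,0,0],[-1,4,0,0]]]'|grep -E "$g";python3 -m inch '[[[-0.5,2,0,0],[-1,4,0,0],[-1,4,0,0]]]'|grep -E "$g";python3 -m inch '[[[-0.5,2,0,0],[-1,4,0,0],[-1,4,0,0]]]'|grep -E "$g";python3 -m inch '[[[-0.5,1.5,0,0],[-0.5,3,0,0],[-0.5,3,0,0]]]'|grep -E "$g"; python3 - <<'E'
from h import *
s,p,R=pose();print(st(p))
E
```

```text
tcp_pos: [0.4719, 0.249, 0.1525]
wrist_force: [-3.9, 4.6, 9.7]
tcp_pos: [0.4716, 0.2506, 0.1488]
wrist_force: [-4.5, 6.8, 11.0]
tcp_pos: [0.4718, 0.2513, 0.1444]
wrist_force: [-2.6, 5.3, 7.0]
tcp_pos: [0.4718, 0.2517, 0.1412]
wrist_force: [-1.0, 4.5, 5.1]
[-0.07183241  0.22888141]
```

```bash
g='tcp|force'; python3 -m inch '[[[-1,2,0,0],[-1,4,0,0],[-1,4,0,0]]]'|grep -E "$g";python3 -m inch '[[[-1,2,0,0],[-1,4,0,0],[-1,4,0,0]]]'|grep -E "$g";python3 -m inch '[[[-0.5,2,0,0],[-1,4,0,0],[-1,4,0,0]]]'|grep -E "$g";python3 -m inch '[[[-0.5,2,0,0],[-0.5,4,0,0],[-0.5,4,0,0]]]'|grep -E "$g"; python3 - <<'E'
from h import *
s,p,R=pose();print(st(p))
E
```

```text
tcp_pos: [0.4718, 0.2528, 0.1378]
wrist_force: [-2.1, 3.8, 11.5]
tcp_pos: [0.4716, 0.254, 0.134]
wrist_force: [-3.3, 4.4, 11.0]
tcp_pos: [0.4713, 0.2552, 0.1298]
wrist_force: [-2.4, 4.2, 9.6]
tcp_pos: [0.4713, 0.2559, 0.1256]
wrist_force: [-1.3, 4.0, 7.9]
[-0.07171853  0.23315643]
```

```bash
g='tcp|force'; python3 -m inch '[[[0,2,0,0],[0,4,0,0],[0,4,0,0]]]'|grep -E "$g";python3 -m inch '[[[0,2,0,0],[0,4,0,0],[0,4,0,0]]]'|grep -E "$g";python3 -m inch '[[[0,1,0,0],[0,2,0,0],[0,2,0,0]]]'|grep -E "$g";python3 -m inch '[[[0,1,0,0],[0,2,0,0],[0,2,0,0]]]'|grep -E "$g"; python3 -m inch '[[[0,1,0,0],[0,2,0,0],[0,2,0,0]]]'|grep -E "$g";python3 - <<'E'
from h import *
s,p,R=pose();print(st(p))
E
```

```text
tcp_pos: [0.4712, 0.2566, 0.1222]
wrist_force: [-4.1, 6.3, 11.2]
tcp_pos: [0.4711, 0.2572, 0.1185]
wrist_force: [-4.9, 7.8, 13.0]
tcp_pos: [0.4712, 0.2572, 0.1165]
wrist_force: [-5.2, 8.5, 12.5]
tcp_pos: [0.4712, 0.2572, 0.1143]
wrist_force: [-3.8, 7.3, 11.0]
tcp_pos: [0.4714, 0.2569, 0.1121]
wrist_force: [-2.1, 6.5, 9.9]
[-0.07140018  0.23411712]
```

```bash
python3 -m inch '[[[0,2,0,0],[0,3.5,0,0],[0,4.5,0,0],[0,4.5,0,0],[0,4.5,0,0],[0,4.5,0,0],[0,4.5,0,0]]]'; python3 - <<'E'
from h import *
s,p,R=pose();print(st(p))
for n in("scene","top"):
    im=env.read_camera(n);cv2.imwrite(f"pics/f_{n}.png",im)
x0,y0,x1,y1=(190,100,420,290);im=cv2.imread("pics/f_scene.png");cv2.imwrite("pics/f_z.png",cv2.resize(im[y0:y1,x0:x1],None,fx=3,fy=3,interpolation=cv2.INTER_CUBIC))
E
```

```text
clock: 18.25
tcp_pos: [0.4715, 0.2571, 0.108]
orientation: [0.547, -0.531, 0.467, -0.449]
wrist_force: [-3.1, 7.0, 12.5]
finger_gap: 0.0005
[-0.07130784  0.23425694]
```

View pics/f_z.png

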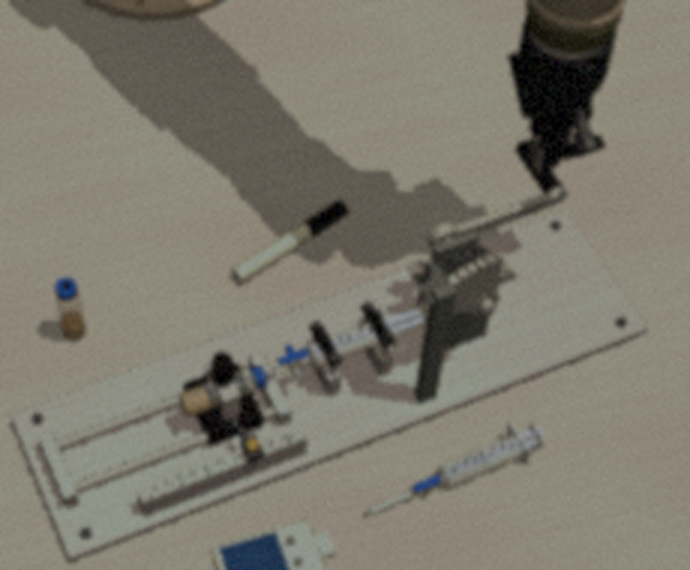

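View pics/f_top.png

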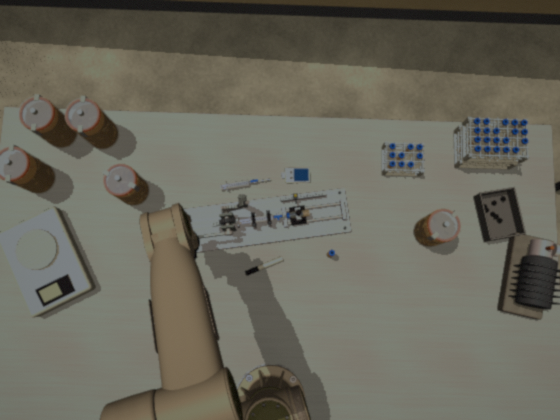

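```bash
python3 - <<'E'
from h import *
a=cv2.imread("pics/e_scene.png");b=cv2.imread("pics/f_scene.png")
print("knob patch diff",np.abs(a[214:230,256:276].astype(int)-b[214:230,256:276]).mean())
s,p,R=pose();print(s["clock"],p,s["wrist_force"])
print(env.hand_in())
E
```

```text
knob patch diff 3.0572916666666665
18.35 [0.47148534 0.25704902 0.10803447] [-2.6915298   6.66449115 13.54003393]
the job is handed in; nothing more can be done
None
```

I docked the cradle and pressed the lever down four clicks, and the job was handed in at 18.4 s with the arm still holding the lever. I don't know the verdict, because the hand-in reports none.

- **Cradle:** I gripped the knob and slid the cradle along the rods, overshot slightly and pulled back. Camera rays put the knob about 1.3 mm short of the pointer along the stand's y, inside the 5 mm limit. The two views differ by about 2 mm, which is the calibration error. The knob's image patch was practically unchanged after the lever was pressed, so the cradle stayed put. The rider had not moved when I checked it after docking.
- **Lever:** I pressed the grip from above with closed fingers and felt four force peaks and drops, at about 7, 11, 11.5 and 13 N. The TCP went from z 0.1705 m at first contact to 0.108 m. With the sideways travel of the arc, that puts the grip about 65 mm from its start (allowed 59.2–73.1 mm). At hand-in the lever was still pushing back at about 13 N.
- **What went wrong:** Joint 6 hit its range limit while moving to the lever, and the tool stopped 40 mm short with a 1.7° tilt. I turned the tool back about 87° and pressed with that spin; the tilt stayed but did not matter.
- **Other checks:** The bystanders look where they were in the last pictures, though I compared them only by eye.

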